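# Unsnap the cover of the stage-heater supply and reset it

### The arm

A 7-joint arm with a two-finger parallel gripper is mounted at the origin on a cart in front of the work surface, level with it; the furniture and walls round the work are solid. World frame = base frame: x ahead of the robot, y to its left, z up, the work surface at z = 0. Lengths are in mm, angles in rad, forces in N, time in s.
With the tool pointing down it reaches from about 400 to 900 mm from the base axis. Payload 5.5 kg.
Tool frame: the origin (TCP) lies where the fingers leave the gripper's body, on its centre line; the fingertips stand 73 mm ahead of it and the grasp point (between the pads) lies 54 mm ahead of it; x points along the fingers, z is the direction in which the jaws open and shut, and the axes are right-handed (so a half turn about x gives the same grasp; the last joint's range is limited). The gripper opens to 85 mm and grips with 20 to 120 N. Pads are 22 mm wide; open, the fingers measure 114 mm over their backs; the gripper's body (76 mm by 85 mm) begins 54 mm behind the grasp point. The pads swing forward as they close: fully open they stand 13 mm farther back than shut.
Start: joints at [-0.531, 0.501, -0.427, 1.55, 0.221, 1.138, -0.21], TCP at [455.623, 463.579, 303.91] pointing down, gripper open.
Joint ranges: [-2.88, 2.88], [-0.31, 2.03], [-1.54, 1.56], [0.2, 2.42], [-1.41, 4.55], [0.19, 2.02], [-2.57, 2.57]. Speed limits (rad/s): [2.57, 2.57, 3.14, 3.14, 3.14, 3.14, 3.14].

### API

Orientations are given as a unit quaternion [w, x, y, z].
In Python, from station import * gives the robot as it stands.
- The arm moves only by the tool servo_tool, never from a script. Its argument "increments" is a list of rows, each a list of 3 entries, a list of its own where there are three numbers: the closure, from 0 (fully open) to 1 (shut), then the shift along the tool's x, y, z in mm, then the turn about the tool's x in degrees. A call has 1 to 12 rows; each row shifts and turns the commanded pose from where the row before left it, along the tool's axes as they then stand; what a row does not reach is not made up. A row lasts 1/12 s, in which the tool goes at most 41.7 mm and 7.16 degrees, less where a joint would pass 70% of its speed; a pose out of reach is approached as far as the arm can. A call with a gripper value outside its range is refused whole. The fingers move at their own pace and stop on an object; the grip force is fixed at half the most. Time passes only in rows, so rows that do not move let the fingers close. It gives the time, the measured TCP pose, the force and the opening at its end, in the units of the state.
- get_state(): the state, without advancing time (a new reading comes with each control period).
- grab_frame(name): name is "scene" or "top" or "wrist"; returns the picture (384x512x3 uint8, red, green, blue); there is no depth.
- camera_params(name): a dict with "camera_matrix" (3x3 intrinsics, pixels), "R" (3x3) and "t" (3): a world point X has camera coordinates R X + t. Camera axes: x right, y down, z forward; pixel columns grow to the right and rows downward; lengths in mm; the calibration is good to about 2 mm. A picture is of the moment at which its call begins: read the wrist's pose just before it. camera_params takes no time and is no camera call; for the wrist camera it gives the pose at the moment of the call.
- finish_job(): hands the job in, once; it reports no verdict.
Trained networks look in the newest picture that a camera, given by its name, has taken for a name from the list of things; names that differ only in an ending like _2 or _b are one class to them, and where a whole thing is asked for, a point or a joint stands for the part that bears it (a point fixed in the world has none). Each returns a list of dicts, best first, with "confidence" (0 to 1); they miss things now and then, are a little off and sometimes report something else, mostly with a low value. They report only what shows in the picture. A call takes as long as a camera call.
- find_in(target, camera): "at" ([column, row] in pixels, amid what is visible of it).
- trace(target, camera): "region" (384x512 bool, what is visible of it) and "at" ([column, row] in pixels, amid what is visible of it).
The state is a dict: "time_s": time; "joint_pos": joint angles; "dq": joint speeds; "joint_efforts": joint torques, N m; "ee_pos": TCP position; "eef_rot": TCP orientation; "wrist_force": force on the tool from outside, world axes, zero at the start; "torque": the same for the moment, N m; "finger_gap": finger opening in mm.
Only numpy, scipy, OpenCV 4.12 (cv2) and the standard library are available. Lean on these libraries where they do the work, as an engineer would, in place of code of your own. Each camera call takes 0.05 s, during which the arm holds its last target.

### The job

The stage-heater supply on the table has tripped and its reset key is under the latched terminal cover. With a fingertip, press the snap tab in until the cover springs free, push the released cover off its seat along the unit until it has left the seat's lips and lies flat on the parking deck, then press the uncovered reset key fully down and let go. Nothing is to be gripped or lifted: only press and push gently, and leave everything standing around the unit where it is.

Things in the scene. Friction and masses are not known exactly. Their poses are not given: they have to be found in the camera images.
- unit: the supply: a low grey box fixed to the table, x -104..+168 mm (glands 20 mm more at -x), 96 mm wide (y), deck 30 mm above the table. Origin on the table under the centre of the cover's seat, z up; the cover is pushed off towards +x. Along x: snap tab at -79 mm, terminal bay under the cover -34..+36 mm (y +-30 mm), empty parking deck +48..+160 mm. Spring guides 9 mm above the deck at x -74..-46, y +-20..31 mm
- park (a point): centre of the parking deck's surface, 104 mm along the unit's x from its origin, 30 mm above the table. Kerbs 5.5 mm high guide the cover straight with 2 mm play at each side; the seat's lips, 9 mm high, overhang its flange at unit x -40..+48 mm; an end stop 7 mm high stands at unit x +160 mm
- tab (a joint): travel of the snap tab (m): 0 up, 0.007 fully pressed (straight down). Spring 3 N at rest, 5 N fully down, plus up to 4 N rubbing while latched; it springs back when let go. From about 0.005 the catch is clear: two spring pins then shift the cover by itself about 12 mm towards the unit's +x, so it stays unlatched when the tab is let go. Until then the cover is locked
- tab_top (a point): centre of the top of the snap tab's pad: black, ribbed, 24 mm (unit x) by 22 mm (unit y), top 42 mm above the table, 12 mm above the deck. The cover's hood stands 44 mm further along the unit's +x
- cover: loose white terminal cover, 70 g: hood 75x60 mm, top 63 mm above the table; flange 85x77x4 mm under the seat's lips; at the rear a window tongue (22 mm long, 29 wide, 4 thick) hooked on the tab. Origin: centre of the underside, on the deck; axes as the unit's; seated it is at the unit's x = 0. Clear of the lips once moved 88 mm in the unit's +x; the end stop halts it at 115 mm; slides with about 1 N
- cover_back (a point): on the hood's upright rear face (60 mm wide, towards the snap tab, facing the unit's -x), at mid width, 52 mm above the table. Push here towards the unit's +x with the fingertips' ends 44 to 58 mm above the table: tab and guides behind it reach only 42 mm
- reset_key (a joint): travel of the reset key (m): 0 up, 0.005 fully down. Spring 1.5 N at rest, 4 N fully down; it springs back
- key_top (a point): centre of the top of the round reset key, 21 mm across, 27 mm above the table, in the middle of the bay, hidden under the cover at first; pressed straight down. The terminal strips beside it (unit |y| over 17 mm) reach 19 mm above the table
- marker_a: red-capped marker pen, 135 mm long, 17 mm thick, lying beside the unit (bystander; leave it; origin at the centre of its underside)
- dish_b: small round clear dish, 39 mm across, 14 mm high, on the table beside the unit (bystander; leave it; origin at the centre of its underside)
- carton_1: small printed carton, 50x74x32 mm, beside the unit (bystander; leave it; origin at the centre of its underside)
- medium_a: small bottle, 45 mm across, 88 mm high, at the right of the table (bystander; leave it; origin at the centre of its underside)
- medium_b: small bottle, 45 mm across, 88 mm high, at the right of the table (bystander; leave it; origin at the centre of its underside)
- oil: bottle, 52 mm across, 112 mm high, at the right of the table (bystander; leave it; origin at the centre of its underside)
- objective: microscope objective, 29 mm across, 45 mm high, standing at the right rear (bystander; leave it; origin at the centre of its underside)
- scissors: scissors, 87x199x9 mm, lying at the left edge of the table (bystander; leave it; origin at the centre of its underside)

How it is judged (in metres and radians):
On the way, in this order (a step that is already met when the one before it is completed fails the run):
1. the snap tab is pressed in (value of joint tab above 0.0045 m), for 0.05 s.
2. the cover is pushed clear of the seat's lips (x of cover in the frame of unit above 0.088 m), for 0.1 s.
3. the reset key is pressed fully down with the cover out of the way (value of joint reset_key above 0.004 m and x of cover in the frame of unit above 0.088 m), for 0.1 s.
At the end, for the whole second after the job is handed in: the cover lies flat (within 0.08 rad) and still on the parking deck, 88 to 125 mm along the unit's x from its seat, between the kerbs (within 10 mm in y); the tab and the reset key have sprung back up (x of cover in the frame of unit between 0.088 and 0.125 m and y of cover in the frame of unit between -0.01 and 0.01 m and z of cover in the frame of unit between 0.026 and 0.035 m and angle between cover's own z axis and vertical below 0.08 rad and linear speed of cover below 0.01 m/s and value of joint tab below 0.002 m and value of joint reset_key below 0.001 m); the robot touches nothing.
It fails at once if the cover is lifted off the deck (over 10 mm) or tipped over 0.3 rad (z of cover in the frame of unit above 0.04 m or angle between cover's own z axis and vertical above 0.3 rad).
It fails at once if the supply or its cover is struck or pressed with over 60 N (contact force between any of the arm, the fingers and unit above 60 N or contact force between the fingers and cover above 60 N).
It fails at once if a bystander is moved more than 25 mm or lifted (distance of any of marker_a, dish_b, carton_1, medium_a, medium_b, oil, objective, scissors from where it was at the start of the episode above 0.025 m).
It also fails if it takes over 48 s, if anything falls off the work surface, if the arm or the gripper's body presses on something with over 40 N, if the wrist force passes 120 N, or if a joint passes its speed limit or range.

## Working session

There is one attempt and no reset: what is moved stays moved. The work goes in short steps, Python scripts to look and compute and a tool call to move; the robot and the scene stay as the last step left them, time stands still between calls to the robot, and variables do not carry over. Pictures are saved under pics/ and viewed, and the job is handed in when it is done.

Besides the shell and the picture viewer there is one more tool, called after "Call:" by a JSON object that holds its "name" and its "arguments", one argument or row to a line. servo_tool: Moves the arm, as the interface text tells. Its arguments: {"type":"object","properties":{"increments":{"type":"array","items":{"type":"array"}}},"required":["increments"]}

```bash
mkdir -p pics; ls
python3 - <<'E'
from station import *
import cv2
s=get_state(); print(s)
for n in ["scene","top","wrist"]:
    im=grab_frame(n); cv2.imwrite(f"pics/{n}0.png",im[:,:,::-1])
    p=camera_params(n); print(n,p)
    for t in ["tab_top","cover_back","cover","unit"]:
        try: print(t,[(round(d['confidence'],2),d['at']) for d in find_in(t,n)][:3])
        except Exception as e: print(t,e)
E
```

```text
pics
{'time_s': 0.0, 'joint_pos': array([-0.53077005,  0.50186471, -0.42678432,  1.55145648,  0.22080282,
        1.13832634, -0.21030395]), 'dq': array([ 0.00029844,  0.00113549, -0.00028861,  0.00060812,  0.00077737,
        0.00061017,  0.00050523]), 'joint_efforts': array([ 5.24427905e-04, -5.69524240e+01, -5.81582397e+00, -2.80938649e+01,
        1.04820274e-02,  1.19500697e-02, -1.10673267e-05]), 'ee_pos': array([455.30686028, 463.10161092, 302.8453485 ]), 'eef_rot': array([ 0.65145016, -0.27366453,  0.65276768,  0.27315704]), 'wrist_force': array([-0.11348121,  0.30563658,  0.32623551]), 'torque': array([-0.02243986, -0.0286408 ,  0.03526717]), 'finger_gap': 85.68527126232576}
scene {'camera_matrix': array([[444.11969189,   0.        , 256.79418643],
       [  0.        , 444.11969189, 186.21409429],
       [  0.        ,   0.        ,   1.        ]]), 'R': array([[-0.40499897, -0.91430478,  0.0047536 ],
       [-0.54131947,  0.23558557, -0.80713857],
       [ 0.73685078, -0.32946351, -0.59034289]]), 't': array([218.80252991, 346.37002437, 953.14305661])}
tab_top [(0.63, [290.
[... 541 characters left out ...]
50.91323161])}
tab_top [(0.69, [354.9, 253.4])]
cover_back [(0.69, [255.0, 209.6])]
cover [(0.96, [254.2, 209.7])]
unit [(0.7, [231.0, 209.0]), (0.55, [380.1, 238.4])]
wrist {'camera_matrix': array([[268.90395272,   0.        , 257.78595374],
       [  0.        , 268.90395272, 192.9608278 ],
       [  0.        ,   0.        ,   1.        ]]), 'R': array([[ 7.00384248e-01,  7.13765696e-01,  6.60379649e-04],
       [ 6.76361414e-01, -6.63976220e-01,  3.18858617e-01],
       [ 2.28028819e-01, -2.22876897e-01, -9.47802061e-01]]), 't': array([-649.39933374,  -42.40503725,  379.22804093])}
tab_top []
cover_back [(0.92, [100.0, 376.8])]
cover [(0.81, [101.6, 376.9])]
unit [(0.82, [111.9, 365.6])]
```

View pics/top0.png

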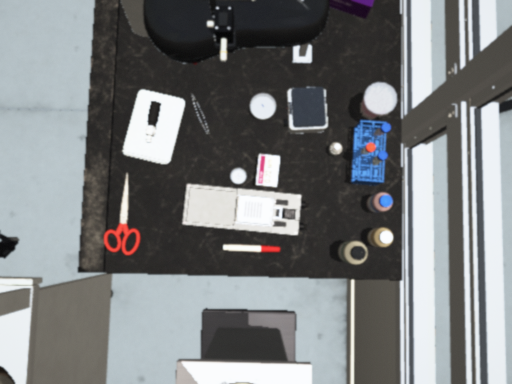

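View pics/scene0.png

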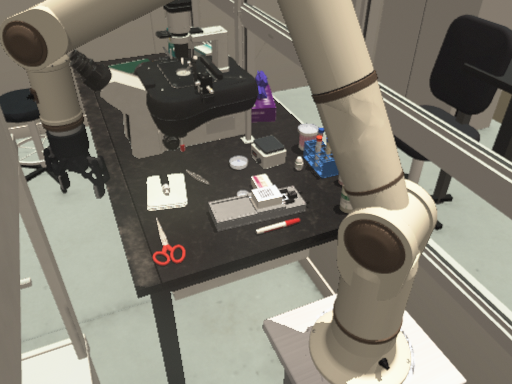

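```bash
cat > h.py <<'E'
from station import *
import numpy as np, cv2
from scipy.spatial.transform import Rotation as Ro
def px2w(uv,p,z):
    K,R,t=map(np.array,(p["camera_matrix"],p["R"],p["t"]))
    d=R.T@np.linalg.solve(K,np.array([uv[0],uv[1],1.])); c=-R.T@t
    return c+d*(z-c[2])/d[2]
def w2px(X,p):
    K,R,t=map(np.array,(p["camera_matrix"],p["R"],p["t"]))
    q=K@(R@np.array(X,float)+t); return q[:2]/q[2]
E
python3 - <<'E'
from h import *
im=cv2.imread("pics/top0.png")
c=cv2.resize(im[170:265,170:310],None,fx=5.5,fy=5.5,interpolation=cv2.INTER_CUBIC); cv2.imwrite("pics/topc.png",c)
p=camera_params("top"); print(-p["R"].T@p["t"])
for uv,z in [((254.2,209.7),63),((231,209),30),((183,228),30),((187,185),30)]: print(px2w(uv,p,z))
q=get_state(); r=q["eef_rot"]; print(Ro.from_quat([*r[1:],r[0]]).as_matrix())
pw=camera_params("wrist"); print(-pw["R"].T@pw["t"])
E
```

```text
[ 435.40569824  -22.70280491 1098.72888167]
[506.26291501 -16.35902906  63.        ]
[508.79627745  38.65451759  30.        ]
[461.19535284 150.14030556  30.        ]
[563.22973958 144.82108081  30.        ]
[[ 4.95115330e-05 -7.13161132e-01  7.01000140e-01]
 [ 6.41988045e-05  7.01000142e-01  7.13161130e-01]
 [-9.99999997e-01  9.69367016e-06  8.04916837e-05]]
[397.04187878 519.89071229 373.41993865]
```

View pics/topc.png

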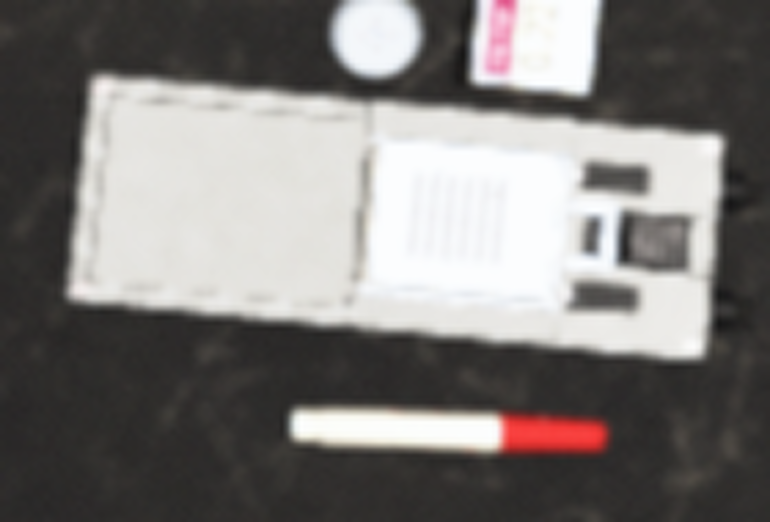

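View pics/wrist0.png

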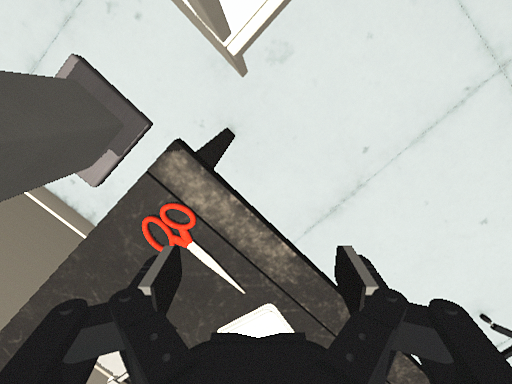

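Run:
```python
from h import *
from scipy.optimize import least_squares
p=camera_params("top")
f=lambda u,v:(170+(u+.5)/5.5-.5,170+(v+.5)/5.5-.5)
# unit +x -> world +y ; unit +y -> world -x
pts=[((93,75),(168,-48,30)),((68,300),(168,48,30)),((705,357),(-104,48,30)),((722,135),(-104,-48,30)),((657,242),(-79,0,42))]
# unit x along image left = +Y world ; unit y = z cross x = -X world (image down)
T=lambda q,P:np.array([q[0]+np.cos(q[2])*P[0]-np.sin(q[2])*P[1],q[1]+np.sin(q[2])*P[0]+np.cos(q[2])*P[1],P[2]])
r=least_squares(lambda q:np.concatenate([w2px(T(q,P),p)-f(*u) for u,P in pts]),[506,-16,1.57])
q=r.x;print(q,r.fun.round(2))
for n,P in dict(tab=(-79,0,42),back=(-37.5,0,52),key=(0,0,27),park=(104,0,30)).items(): print(n,T(q,P).round(1), w2px(T(q,P),camera_params("scene")).round(1))
```

```text
[507.17430471 -18.62848972   1.50242695] [ 0.19  0.38  0.31 -0.23 -0.36  0.24 -0.03  0.12 -0.11 -0.48]
tab [501.8 -97.4  42. ] [291.8 192.2]
back [504.6 -56.   52. ] [279.1 192.3]
key [507.2 -18.6  27. ] [267.1 201.6]
park [514.3  85.1  30. ] [233.6 208.2]
```

Call:
{"name": "servo_tool", "arguments": {
  "increments": [
    [1,[0,0,0],-7],
    [1,[0,0,0],-7],
    [1,[0,0,0],-7],
    [1,[0,0,0],-7],
    [1,[0,0,0],-7],
    [1,[0,0,0],-5.6],
    [1,[0,0,0],0],
    [1,[0,0,0],0]
  ]
}}

```text
time_s: 1.42
ee_pos: [455.7, 463.5, 303.9]
eef_rot: [0.518, -0.482, 0.518, 0.482]
wrist_force: [0.1, 0.7, 1.0]
finger_gap: 0.0
```

```bash
cat >> h.py <<'E'
Q=np.array([507.17,-18.63,1.5024])
def T(P,q=Q): return np.array([q[0]+np.cos(q[2])*P[0]-np.sin(q[2])*P[1],q[1]+np.sin(q[2])*P[0]+np.cos(q[2])*P[1],P[2]])
def rep(P=None,L=73):
    s=get_state(); r=s["eef_rot"]; M=Ro.from_quat([*r[1:],r[0]]).as_matrix(); e=np.array(s["ee_pos"])
    d=e-[Q[0],Q[1],0]; c,sn=np.cos(Q[2]),np.sin(Q[2])
    tip=e+M[:,0]*L; dt=tip-[Q[0],Q[1],0]
    print("t",s["time_s"],"ee",e.round(1),"tip in unit",np.round([c*dt[0]+sn*dt[1],-sn*dt[0]+c*dt[1],tip[2]],1),"F",np.round(s["wrist_force"],1),"gap",round(s["finger_gap"],1))
    print("toolz yaw",np.arctan2(M[1,2],M[0,2]).round(4),"x",M[:,0].round(3))
    if P is not None: print("tool shift to",P,(M.T@(T(P)-tip)).round(1))
E
python3 -c "
from h import *
rep((-79,0,130))"
```

```text
t 1.4167 ee [455.7 463.5 303.9] tip in unit [477.5  84.3 230.9] F [0.1 0.7 1. ] gap 0.0
toolz yaw 1.4993 x [-0.  0. -1.]
tool shift to (-79, 0, 130) [ 100.8  -86.  -556.2]
```

Call:
{"name": "servo_tool", "arguments": {
  "increments": [
    [1,[0,-4,-15],0],
    [1,[0,-4,-30],0],
    [1,[0,-4,-30],0],
    [1,[0,-4,-30],0],
    [1,[0,-4,-30],0],
    [1,[0,-4,-30],0],
    [1,[0,-4,-30],0],
    [1,[0,-4,-30],0],
    [1,[0,-4,-30],0],
    [1,[0,-4,-30],0],
    [1,[0,-4,-30],0],
    [1,[0,-4,-30],0]
  ]
}}

```text
time_s: 2.42
ee_pos: [480.0, 114.7, 304.3]
eef_rot: [0.518, -0.482, 0.517, 0.482]
wrist_force: [0.5, -0.2, -0.4]
finger_gap: 0.2
```

Call:
{"name": "servo_tool", "arguments": {
  "increments": [
    [1,[12,-5,-30],0],
    [1,[12,-5,-30],0],
    [1,[12,-5,-30],0],
    [1,[12,-5,-30],0],
    [1,[12,-5,-30],0],
    [1,[12,-5,-30],0],
    [1,[10,-4,-20],0],
    [1,[10,-4,-11],0],
    [1,[8,0,0],0],
    [1,[0,0,0],0],
    [1,[0,0,0],0]
  ]
}}

```text
time_s: 3.33
ee_pos: [503.4, -94.8, 203.6]
eef_rot: [0.516, -0.482, 0.516, 0.484]
wrist_force: [0.7, 0.6, 0.9]
finger_gap: -0.1
```

Run:
```python
from h import *
rep((-79,0,60))
for n in ["wrist","scene","top"]:
    pw=camera_params(n)
    im=grab_frame(n)
    for t in ["tab_top","cover_back","marker_a"]: print(n,t,[(round(d['confidence'],2),np.round(d['at'],1),px2w(d['at'],pw,42 if t=='tab_top' else 52).round(1)) for d in find_in(t,n)][:2])
    im=im[:,:,::-1].copy()
    for P in [(-91,-11,42),(-91,11,42),(-67,11,42),(-67,-11,42),(-37.5,-30,63),(-37.5,30,63),(37.5,30,63),(37.5,-30,63),(168,48,30),(168,-48,30),(-104,48,30),(-104,-48,30)]:
        u=w2px(T(P),pw); cv2.circle(im,tuple(int(round(a)) for a in u),1,(0,255,0),-1)
    if n=="top": im=cv2.resize(im[150:280,170:330],None,fx=4,fy=4)
    if n=="scene": im=cv2.resize(im[130:260,190:350],None,fx=4,fy=4)
    cv2.imwrite(f"pics/{n}1.png",im)
```

```text
t 3.3333 ee [503.4 -94.8 203.6] tip in unit [-76.2  -1.4 130.6] F [0.7 0.6 0.9] gap -0.1
toolz yaw 1.5042 x [-0.001  0.001 -1.   ]
tool shift to (-79, 0, 60) [70.6  1.3 -2.9]
wrist tab_top [(0.75, array([259.9, 188.9]), array([495.3, -93.2,  42. ]))]
wrist cover_back [(0.75, array([343.6, 192.7]), array([500.4, -20.9,  52. ]))]
wrist marker_a [(0.82, array([345.8,  93. ]), array([419. , -22.1,  52. ])), (0.74, array([408.7, 181.1]), array([493.6,  34.4,  52. ]))]
scene tab_top [(0.4, array([290.3, 196.9]), array([483. , -82.6,  42. ]))]
scene cover_back [(0.79, array([267.5, 194.3]), array([509.5, -20.5,  52. ])), (0.25, array([301.1, 162. ]), array([ 623.4, -194.3,   52. ]))]
scene marker_a [(0.55, array([275.1, 227.4]), array([368.9,  22.7,  52. ]))]
top tab_top []
top cover_back [(0.58, array([251.5, 210.1]), array([505.9, -10.1,  52. ])), (0.36, array([218.1, 209.5]), array([505.4,  67.2,  52. ]))]
top marker_a [(0.83, array([249.9, 245.8]), array([423.8,  -8.6,  52. ]))]
```

View pics/wrist1.png

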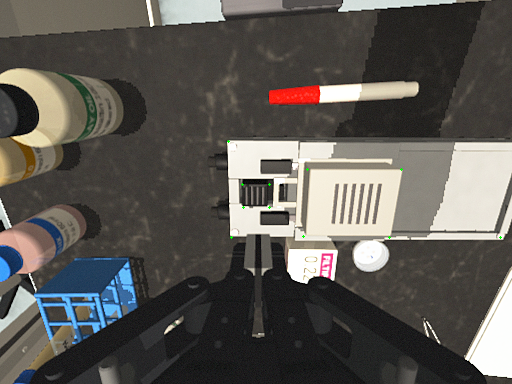

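View pics/top1.png

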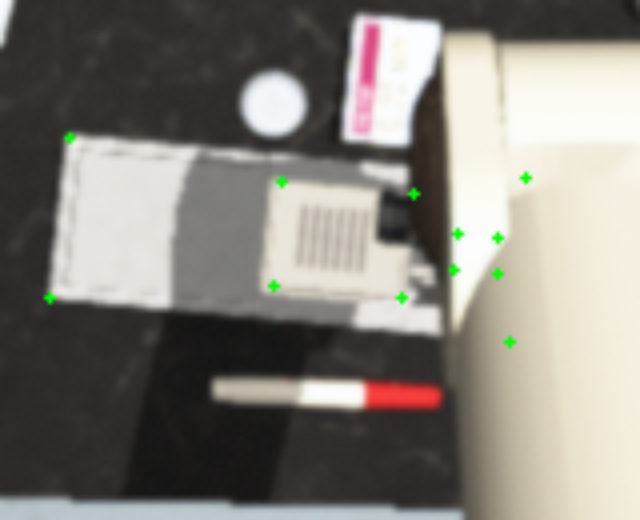

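View pics/scene1.png

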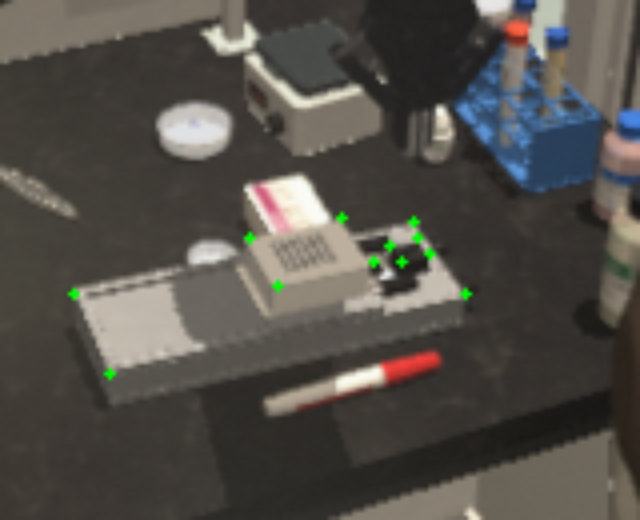

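Run:
```python
import cv2
im=cv2.imread("pics/wrist1.png"); cv2.imwrite("pics/wrist1c.png",cv2.resize(im[120:270,215:415],None,fx=4,fy=4,interpolation=cv2.INTER_CUBIC))
```

```text
(no output)
```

View pics/wrist1c.png

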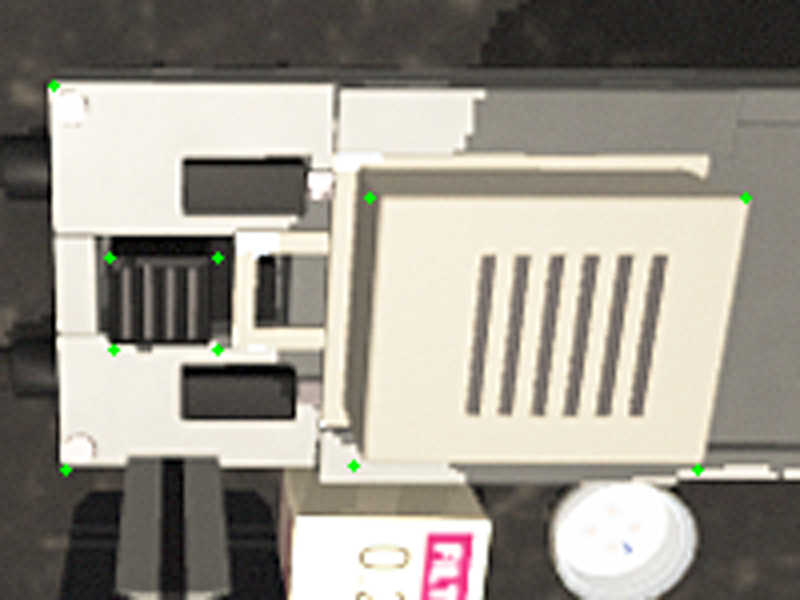

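Call:
{"name": "servo_tool", "arguments": {
  "increments": [
    [1,[10,1,-2],0],
    [1,[15,0.4,-1.8],0],
    [1,[15,0,0],0],
    [1,[15,0,0],0],
    [1,[10,0,0],0],
    [1,[5,0,0],0],
    [1,[0,0,0],0],
    [1,[0,0,0],0]
  ]
}}

```text
time_s: 4.6
ee_pos: [501.9, -100.6, 133.8]
eef_rot: [0.517, -0.483, 0.517, 0.483]
wrist_force: [-0.0, -0.3, 0.4]
finger_gap: -0.0
```

Run:
```python
from h import *
rep((-79,0,42))
cv2.imwrite("pics/wrist2.png",cv2.resize(grab_frame("wrist")[:,:,::-1][100:340,150:420],None,fx=2.4,fy=2.4))
```

```text
t 4.6 ee [ 501.9 -100.6  133.8] tip in unit [-82.1  -0.4  60.8] F [-0.  -0.3  0.4] gap -0.0
toolz yaw 1.5028 x [-0.  0. -1.]
tool shift to (-79, 0, 42) [18.8  0.4  3.1]
```

View pics/wrist2.png

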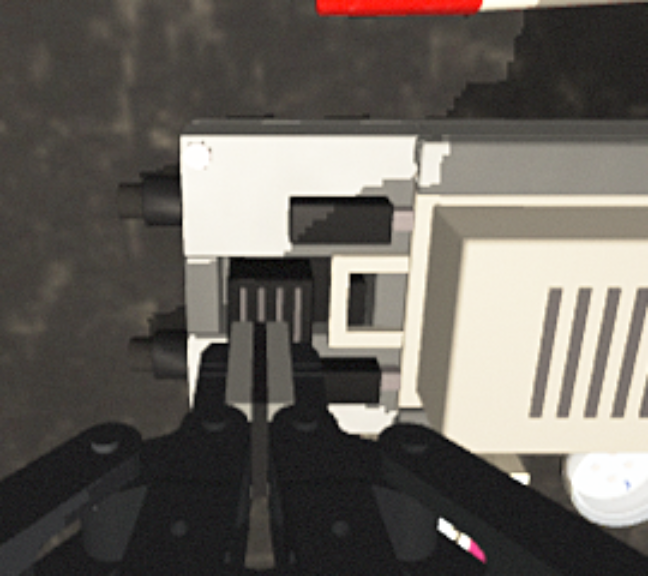

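Call:
{"name": "servo_tool", "arguments": {
  "increments": [
    [1,[5,0.4,2],0],
    [1,[5,0,0],0],
    [1,[3,0,0],0],
    [1,[2,0,0],0],
    [1,[1,0,0],0],
    [1,[0,0,0],0]
  ]
}}

```text
time_s: 5.15
ee_pos: [501.5, -98.7, 117.6]
eef_rot: [0.517, -0.483, 0.517, 0.483]
wrist_force: [0.6, -0.5, 0.8]
finger_gap: -0.3
```

Call:
{"name": "servo_tool", "arguments": {
  "increments": [
    [1,[1.5,0,0],0],
    [1,[1.5,0,0],0],
    [1,[1.5,0,0],0],
    [1,[0,0,0],0]
  ]
}}

```text
time_s: 5.48
ee_pos: [501.8, -98.7, 113.5]
eef_rot: [0.517, -0.483, 0.517, 0.483]
wrist_force: [-1.1, -0.6, 1.4]
finger_gap: -0.3
```

Call:
{"name": "servo_tool", "arguments": {
  "increments": [
    [1,[1.5,0,0],0],
    [1,[1.5,0,0],0],
    [1,[0,0,0],0]
  ]
}}

```text
time_s: 5.73
ee_pos: [501.9, -98.8, 110.5]
eef_rot: [0.517, -0.483, 0.517, 0.483]
wrist_force: [0.3, 0.7, 3.3]
finger_gap: 0.5
```

Call:
{"name": "servo_tool", "arguments": {
  "increments": [
    [1,[1.5,0,0],0],
    [1,[1.5,0,0],0],
    [1,[0,0,0],0]
  ]
}}

```text
time_s: 5.98
ee_pos: [501.8, -98.8, 107.5]
eef_rot: [0.517, -0.483, 0.517, 0.482]
wrist_force: [-1.7, -0.4, 6.1]
finger_gap: 0.2
```

Call:
{"name": "servo_tool", "arguments": {
  "increments": [
    [1,[1.5,0,0],0],
    [1,[1,0,0],0],
    [1,[0,0,0],0]
  ]
}}

```text
time_s: 6.23
ee_pos: [502.1, -99.0, 106.7]
eef_rot: [0.517, -0.483, 0.517, 0.482]
wrist_force: [-6.6, -0.4, 24.4]
finger_gap: 0.0
```

Run:
```python
from h import *
rep((-79,0,42))
cv2.imwrite("pics/wrist3.png",cv2.resize(grab_frame("wrist")[:,:,::-1][100:340,150:420],None,fx=2.4,fy=2.4))
```

```text
t 6.2333 ee [502.1 -99.  106.7] tip in unit [-80.6  -0.5  33.7] F [-6.6 -0.4 24.4] gap 0.0
toolz yaw 1.5025 x [ 0.001 -0.001 -1.   ]
tool shift to (-79, 0, 42) [-8.3  0.5  1.6]
```

View pics/wrist3.png

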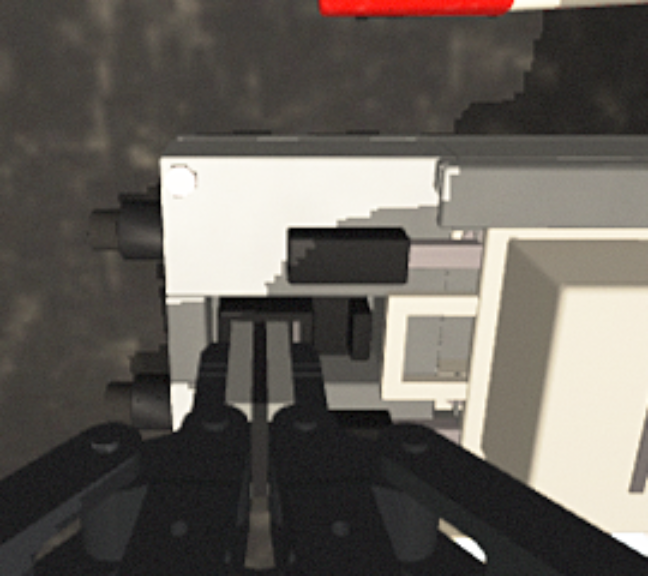

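Call:
{"name": "servo_tool", "arguments": {
  "increments": [
    [1,[-5,0,0],0],
    [1,[-8,0,0],0],
    [1,[-6,0,0],0],
    [1,[0,0,0],0],
    [1,[0,0,8],0],
    [1,[0,0,10],0],
    [1,[0,0,8],0],
    [1,[0,0,4],0],
    [1,[0,0,0],0]
  ]
}}

```text
time_s: 7.03
ee_pos: [503.6, -66.5, 123.6]
eef_rot: [0.516, -0.483, 0.516, 0.484]
wrist_force: [-0.4, 0.4, 0.0]
finger_gap: 0.2
```

Run:
```python
from h import *
rep((53,0,51))
cv2.imwrite("pics/wrist4.png",grab_frame("wrist")[:,:,::-1])
cv2.imwrite("pics/scene4.png",cv2.resize(grab_frame("scene")[:,:,::-1][130:260,190:350],None,fx=4,fy=4))
```

```text
t 7.0333 ee [503.6 -66.5 123.6] tip in unit [-47.9   0.3  50.6] F [-0.4  0.4  0. ] gap 0.2
toolz yaw 1.5058 x [-0.001  0.001 -1.   ]
tool shift to (53, 0, 51) [ -0.3  -0.7 100.9]
```

View pics/wrist4.png

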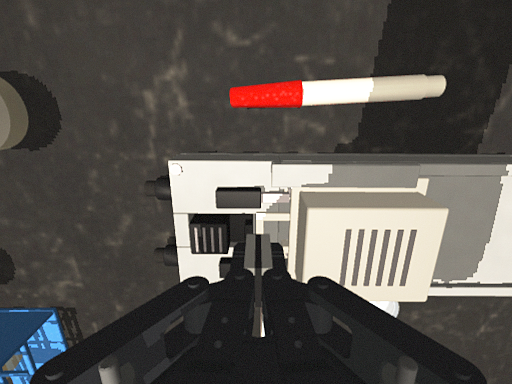

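View pics/scene4.png

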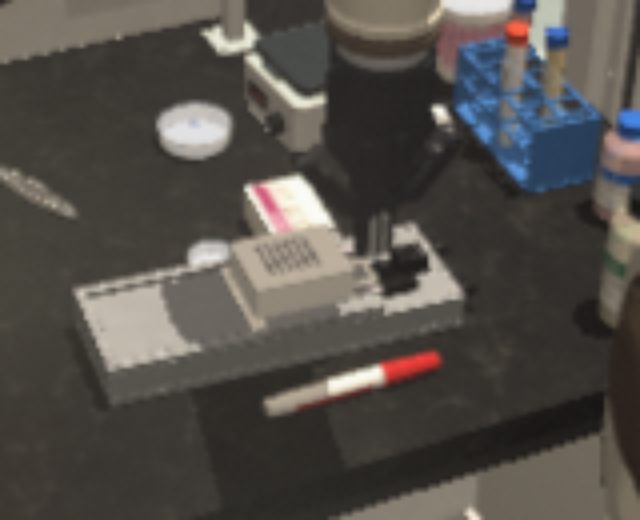

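Call:
{"name": "servo_tool", "arguments": {
  "increments": [
    [1,[0,0,3],0],
    [1,[0,0,3],0],
    [1,[0,0,3],0],
    [1,[0,0,3],0],
    [1,[0,0,4],0],
    [1,[0,0,5],0],
    [1,[0,0,5],0],
    [1,[0,0,5],0],
    [1,[0,0,5],0],
    [1,[0,0,0],0]
  ]
}}

```text
time_s: 7.97
ee_pos: [506.3, -31.2, 123.9]
eef_rot: [0.517, -0.483, 0.516, 0.483]
wrist_force: [1.0, 1.0, 0.2]
finger_gap: -0.3
```

Run:
```python
from h import *
rep((53,0,51))
cv2.imwrite("pics/wrist5.png",grab_frame("wrist")[:,:,::-1])
```

```text
t 7.9667 ee [506.3 -31.2 123.9] tip in unit [-12.5   0.   50.9] F [1.  1.  0.2] gap -0.3
toolz yaw 1.5045 x [ 0.     0.001 -1.   ]
tool shift to (53, 0, 51) [-0.  -0.2 65.5]
```

View pics/wrist5.png

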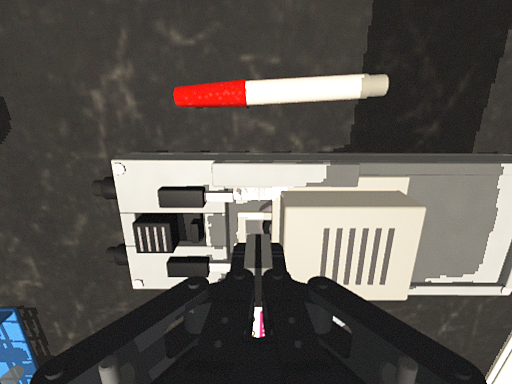

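Call:
{"name": "servo_tool", "arguments": {
  "increments": [
    [1,[0,0,4],0],
    [1,[0,0,6],0],
    [1,[0,0,6],0],
    [1,[0,0,6],0],
    [1,[0,0,6],0],
    [1,[0,0,6],0],
    [1,[0,0,6],0],
    [1,[0,0,6],0],
    [1,[0,0,6],0],
    [1,[0,0,6],0],
    [1,[0,0,4],0],
    [1,[0,0,0],0]
  ]
}}

```text
time_s: 9.02
ee_pos: [510.5, 30.5, 124.0]
eef_rot: [0.517, -0.483, 0.516, 0.483]
wrist_force: [-0.4, -0.3, 0.1]
finger_gap: 0.3
```

Run:
```python
from h import *
rep((53,0,51))
pw=camera_params("wrist")
im=grab_frame("wrist")[:,:,::-1].copy()
for cx in (88,102,115):
  for y in (-30,30):
    u=w2px(T((cx+37.5,y,63)),pw); cv2.circle(im,tuple(int(round(a)) for a in u),2,(0,255,0) if cx==102 else (0,0,255),-1)
    u=w2px(T((cx-37.5,y,63)),pw); cv2.circle(im,tuple(int(round(a)) for a in u),2,(0,255,0) if cx==102 else (0,0,255),-1)
cv2.imwrite("pics/wrist6.png",im)
p=camera_params("top"); print([(d['confidence'],px2w(d['at'],p,63)) for _ in [grab_frame("top")] for d in find_in("cover","top")])
```

```text
t 9.0167 ee [510.5  30.5 124. ] tip in unit [49.3  0.1 51. ] F [-0.4 -0.3  0.1] gap 0.3
toolz yaw 1.5042 x [ 0.     0.001 -1.   ]
tool shift to (53, 0, 51) [-0.  -0.1  3.7]
[(0.72, array([ 529.87601956, -297.25131602,   63.        ]))]
```

View pics/wrist6.png

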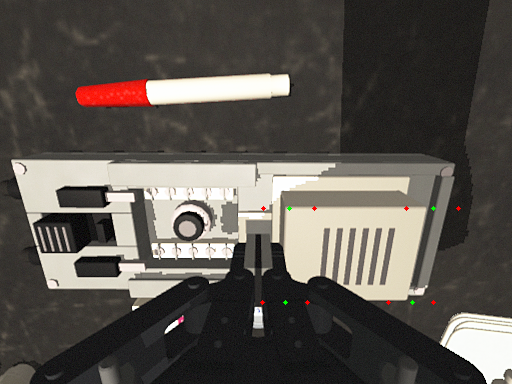

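Run:
```python
from h import *
im=grab_frame("wrist")[:,:,::-1].copy()
cv2.imwrite("pics/wrist7.png",cv2.resize(im[140:320,240:470],None,fx=3.4,fy=3.3,interpolation=cv2.INTER_CUBIC))
t=grab_frame("top")[:,:,::-1]
cv2.imwrite("pics/top7.png",cv2.resize(t[160:270,160:310],None,fx=5,fy=5,interpolation=cv2.INTER_CUBIC))
t=grab_frame("scene")[:,:,::-1]
cv2.imwrite("pics/scene7.png",cv2.resize(t[150:260,190:340],None,fx=5,fy=5,interpolation=cv2.INTER_CUBIC))
```

```text
(no output)
```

View pics/wrist7.png

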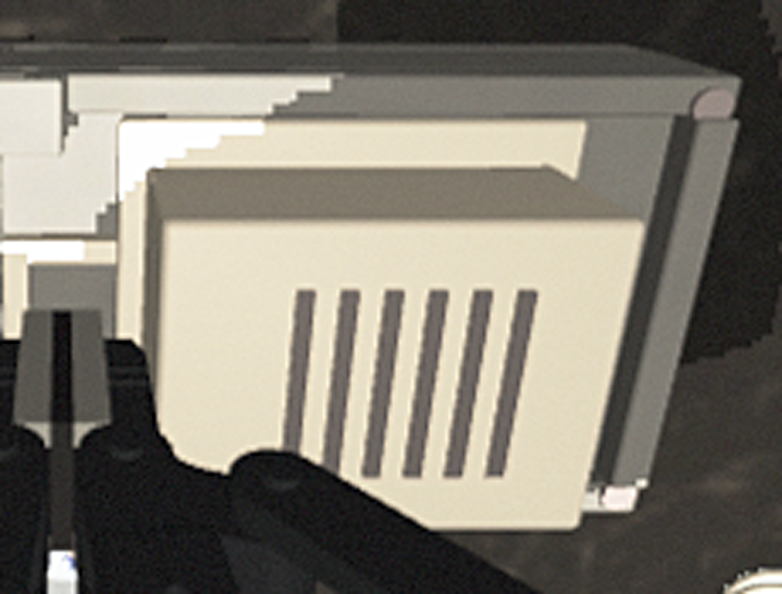

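View pics/top7.png

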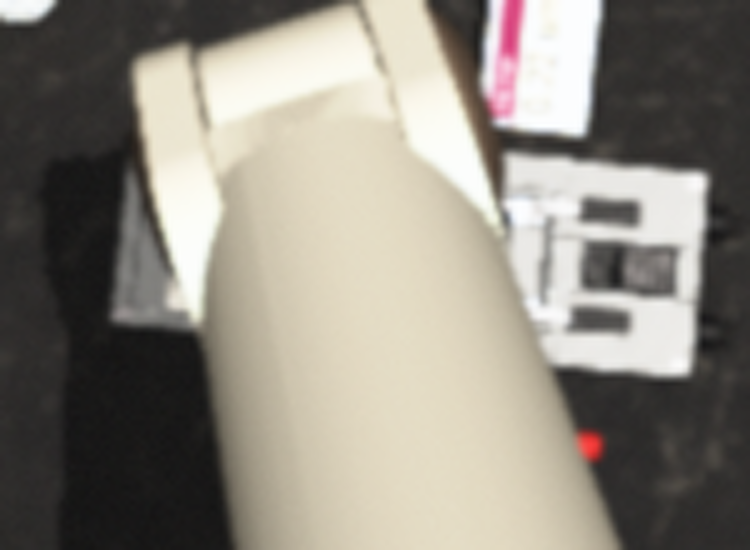

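View pics/scene7.png

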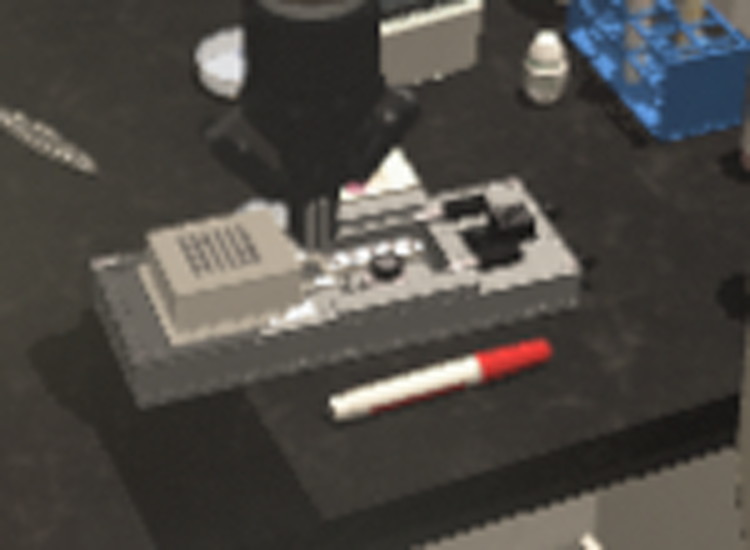

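Call:
{"name": "servo_tool", "arguments": {
  "increments": [
    [1,[0,0,3],0],
    [1,[0,0,3],0],
    [1,[0,0,0],0],
    [1,[0,0,-4],0],
    [1,[-5,0,-10],0],
    [1,[0,0,-18],0],
    [1,[0,0,-18],0],
    [1,[0,0,-5],0],
    [1,[0,0,0],0],
    [1,[0,0,0],0]
  ]
}}

```text
time_s: 10.15
ee_pos: [507.1, -20.0, 129.1]
eef_rot: [0.517, -0.482, 0.517, 0.482]
wrist_force: [-0.4, 0.1, -0.5]
finger_gap: -0.3
```

Run:
```python
from h import *
rep((0,0,35))
pw=camera_params("wrist")
im=grab_frame("wrist")[:,:,::-1].copy()
r=trace("key_top","wrist")
for d in find_in("key_top","wrist")+r[:1]: print(d['confidence'],d['at'],px2w(d['at'],pw,27))
print("pred key",w2px(T((0,0,27)),pw))
cv2.circle(im,tuple(int(round(a)) for a in w2px(T((0,0,27)),pw)),2,(0,255,0),-1)
for y in (-30,30):
    u=w2px(T((106+37.5,y,63)),pw); cv2.circle(im,tuple(int(round(a)) for a in u),2,(0,255,0),-1)
cv2.imwrite("pics/wrist8.png",cv2.resize(im[120:320,120:440],None,fx=2.4,fy=2.4,interpolation=cv2.INTER_CUBIC))
```

```text
t 10.15 ee [507.1 -20.  129.1] tip in unit [-1.4 -0.  56.1] F [-0.4  0.1 -0.5] gap -0.3
toolz yaw 1.5014 x [ 0.  0. -1.]
tool shift to (0, 0, 35) [21.1  0.   1.4]
0.86 [257.9, 222.9] [504.87285316 -20.91951023  27.        ]
0.97 [260.6, 223.3] [505.31020405 -19.05514929  27.        ]
pred key [261.37701654 225.66998597]
```

View pics/wrist8.png

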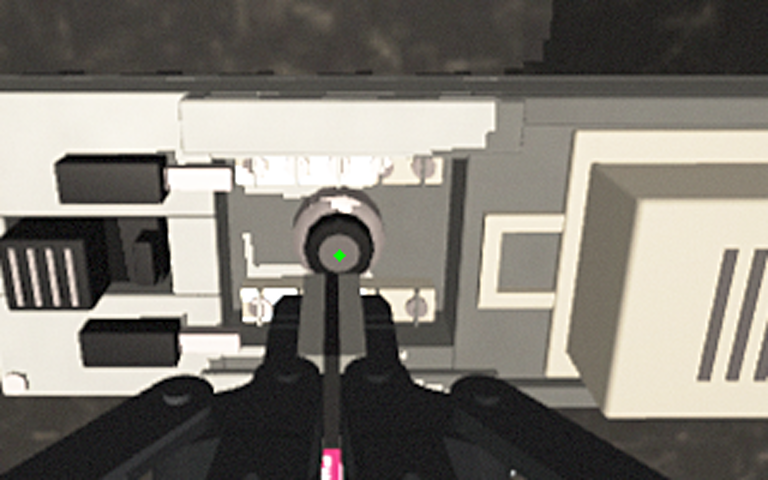

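Call:
{"name": "servo_tool", "arguments": {
  "increments": [
    [1,[6,0.3,1],0],
    [1,[10,0,0],0],
    [1,[8,0,0],0],
    [1,[2,0,0],0],
    [1,[1,0,0],0],
    [1,[0,0,0],0]
  ]
}}

```text
time_s: 10.8
ee_pos: [506.4, -18.7, 101.2]
eef_rot: [0.516, -0.482, 0.517, 0.483]
wrist_force: [-0.3, -1.1, -0.2]
finger_gap: 0.1
```

Call:
{"name": "servo_tool", "arguments": {
  "increments": [
    [1,[1.5,0,0],0],
    [1,[1.5,0,0],0],
    [1,[1.5,0,0],0],
    [1,[1,0,0],0],
    [1,[0,0,0],0]
  ]
}}

```text
time_s: 11.22
ee_pos: [507.1, -18.8, 96.6]
eef_rot: [0.517, -0.483, 0.517, 0.483]
wrist_force: [-0.2, 0.5, 2.6]
finger_gap: -0.0
```

Call:
{"name": "servo_tool", "arguments": {
  "increments": [
    [1,[1.5,0,0],0],
    [1,[1,0,0],0],
    [1,[0,0,0],0]
  ]
}}

```text
time_s: 11.47
ee_pos: [507.1, -18.7, 94.9]
eef_rot: [0.517, -0.483, 0.517, 0.482]
wrist_force: [-2.9, -0.5, 13.8]
finger_gap: -0.2
```

Call:
{"name": "servo_tool", "arguments": {
  "increments": [
    [1,[1,0,0],0],
    [1,[0,0,0],0],
    [1,[0,0,0],0]
  ]
}}

```text
time_s: 11.72
ee_pos: [507.2, -18.7, 94.7]
eef_rot: [0.517, -0.483, 0.517, 0.482]
wrist_force: [-6.2, 0.4, 22.8]
finger_gap: -0.2
```

Run:
```python
from h import *
rep((0,0,22))
cv2.imwrite("pics/wrist9.png",cv2.resize(grab_frame("wrist")[:,:,::-1][150:310,150:390],None,fx=3.3,fy=3.3,interpolation=cv2.INTER_CUBIC))
```

```text
t 11.7167 ee [507.2 -18.7  94.7] tip in unit [-0.1 -0.1 21.7] F [-6.2  0.4 22.8] gap -0.2
toolz yaw 1.5028 x [ 0.001 -0.001 -1.   ]
tool shift to (0, 0, 22) [-0.3  0.1  0.1]
```

View pics/wrist9.png

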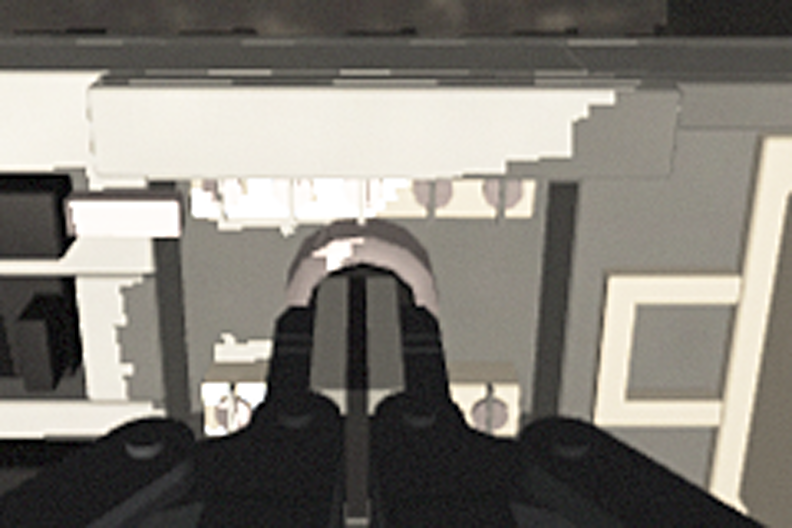

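Call:
{"name": "servo_tool", "arguments": {
  "increments": [
    [1,[1,0,0],0],
    [1,[0,0,0],0],
    [1,[0,0,0],0]
  ]
}}

```text
time_s: 12.02
ee_pos: [507.2, -18.7, 94.5]
eef_rot: [0.517, -0.483, 0.517, 0.482]
wrist_force: [-9.1, 1.0, 31.2]
finger_gap: 0.1
```

```bash
python3 -c "
from h import *
rep()"
```

```text
t 12.0167 ee [507.2 -18.7  94.5] tip in unit [-0.1 -0.1 21.5] F [-9.1  1.  31.2] gap 0.1
toolz yaw 1.5029 x [ 0.001 -0.001 -1.   ]
```

Call:
{"name": "servo_tool", "arguments": {
  "increments": [
    [1,[-3.5,0,0],0],
    [1,[0,0,0],0],
    [1,[0,0,0],0]
  ]
}}

```text
time_s: 12.27
ee_pos: [507.2, -18.8, 95.8]
eef_rot: [0.517, -0.483, 0.516, 0.482]
wrist_force: [0.0, 0.2, 4.4]
finger_gap: -0.3
```

Call:
{"name": "servo_tool", "arguments": {
  "increments": [
    [1,[-2,0,0],0],
    [1,[0,0,0],0],
    [1,[0,0,0],0]
  ]
}}

```text
time_s: 12.52
ee_pos: [507.2, -18.8, 97.4]
eef_rot: [0.517, -0.483, 0.517, 0.483]
wrist_force: [0.4, 0.5, 2.9]
finger_gap: -0.1
```

Call:
{"name": "servo_tool", "arguments": {
  "increments": [
    [1,[-2,0,0],0],
    [1,[0,0,0],0],
    [1,[0,0,0],0]
  ]
}}

```text
time_s: 12.77
ee_pos: [506.9, -18.9, 99.4]
eef_rot: [0.517, -0.483, 0.517, 0.483]
wrist_force: [0.4, 0.4, 2.0]
finger_gap: 0.1
```

Call:
{"name": "servo_tool", "arguments": {
  "increments": [
    [1,[-2,0,0],0],
    [1,[0,0,0],0],
    [1,[0,0,0],0]
  ]
}}

```text
time_s: 13.02
ee_pos: [506.1, -18.9, 101.1]
eef_rot: [0.516, -0.482, 0.517, 0.483]
wrist_force: [-0.1, 0.4, -0.2]
finger_gap: 0.3
```

Call:
{"name": "servo_tool", "arguments": {
  "increments": [
    [1,[-10,0,0],0],
    [1,[-20,0,0],0],
    [1,[-25,0,0],0],
    [1,[-25,0,0],0],
    [1,[-25,0,0],0],
    [1,[-20,0,0],0],
    [1,[0,0,-30],0],
    [1,[0,0,-30],0],
    [1,[0,0,0],0],
    [1,[0,0,0],0],
    [1,[0,0,0],0]
  ]
}}

```text
time_s: 13.93
ee_pos: [502.4, -78.4, 226.6]
eef_rot: [0.517, -0.482, 0.517, 0.483]
wrist_force: [-0.9, 0.5, -0.5]
finger_gap: 0.1
```

Run:
```python
from h import *
rep()
pw=camera_params("wrist")
im=grab_frame("wrist")[:,:,::-1].copy()
for cx,c in ((88,(0,0,255)),(106,(0,255,0))):
  for y in (-30,30):
   for s in (-1,1):
    u=w2px(T((cx+s*37.5,y,63)),pw); cv2.circle(im,tuple(int(round(a)) for a in u),1,c,-1)
cv2.imwrite("pics/wrist10.png",im)
cv2.imwrite("pics/wrist10c.png",cv2.resize(im[100:300,230:512],None,fx=2.8,fy=2.8,interpolation=cv2.INTER_CUBIC))
t=grab_frame("scene")[:,:,::-1]
cv2.imwrite("pics/scene10.png",cv2.resize(t[150:260,190:340],None,fx=5,fy=5,interpolation=cv2.INTER_CUBIC))
```

```text
t 13.9333 ee [502.4 -78.4 226.6] tip in unit [-59.9   0.7 153.6] F [-0.9  0.5 -0.5] gap 0.1
toolz yaw 1.5021 x [-0.  0. -1.]
```

View pics/wrist10.png

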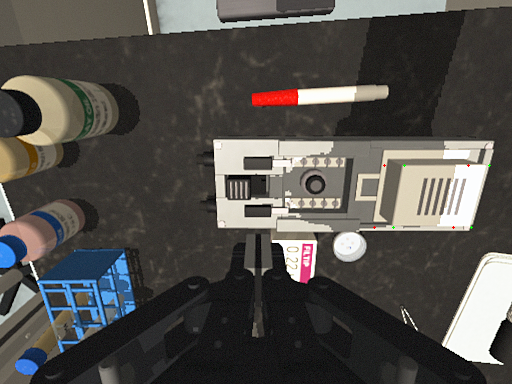

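View pics/wrist10c.png

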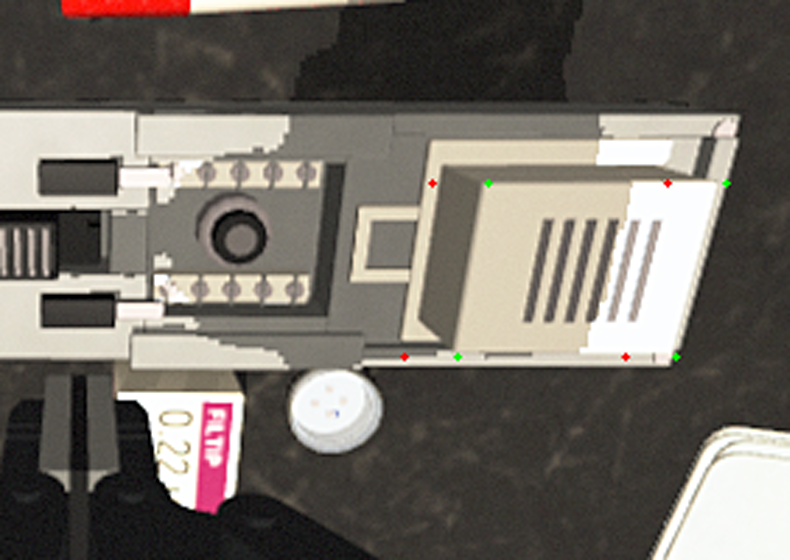

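View pics/scene10.png

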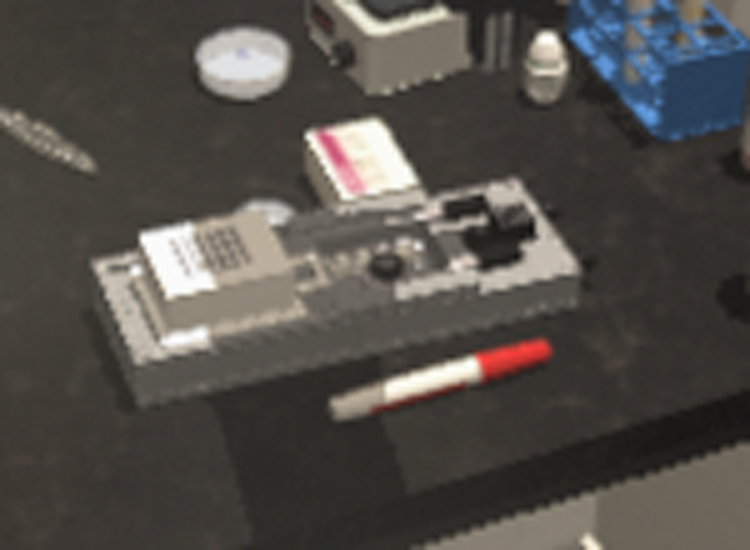

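The cover lies flat on the parking deck at about x = 105 mm, close to the green predicted corners. The key and tab are up, and the dish, carton and marker are where they were. The robot is clear, so I'm handing in.

```bash
python3 -c "
from station import *
print(finish_job())"
```

```text
the job is handed in; nothing more can be done
None
```

I released the cover, pushed it onto the parking deck, pressed the reset key to its stop and let go. I handed in at about 14 s; no verdict was reported.

- **Snap tab:** I pressed it with the closed fingertips until it stopped at about 24 N. The cover sprung free, and the tab was back up in later pictures.
- **Cover:** I pushed it along the unit in three moves. In the last wrist picture it lies flat between the kerbs at about x = 105 mm, which is 17 mm past the lips and short of the end stop.
- **Reset key:** I pressed it to a hard stop at 31 N. On release the force fell from 4.4 to 2.0 N over about 3.6 mm, which roughly fits the given spring.
- **Last look:** The gripper is about 90 mm above the unit and touching nothing. The marker, dish and carton look unmoved.

**Checks that failed or disagreed:**
- The top camera's network misplaced the cover once while the arm hid it (it reported y = -297 mm). I ignored that and used the wrist picture instead.
- The fingertip height at the tab's stop came out about 1 mm lower than the given sizes imply. At the key's stop it agreed within about 0.5 mm.

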